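Level the gluing shelf with its foot and hold the spirit level down

ROBOT

A 6-joint arm with a two-finger parallel gripper is mounted at the origin on a cart in front of the work surface, level with it; the furniture and walls round the work are solid. World frame = base frame: x ahead of the robot, y to its left, z up, the work surface at z = 0. Lengths are in m, angles in rad, forces in N, time in s.
With the tool pointing down it reaches from about 0.25 to 0.725 m from the base axis. Payload 4 kg.
Tool frame: the origin (TCP) lies midway between the tips of the shut fingers; the grasp point (between the pads) lies 19 mm behind it; z points along the fingers, y is the line along which they close (so a half turn about z gives the same grasp; the last joint's range is limited). The gripper opens to 85 mm and grips with 20 to 120 N. Pads are 22 mm wide; open, the fingers measure 114 mm over their backs; the gripper's body (76 mm by 85 mm) begins 54 mm behind the grasp point. The pads swing forward as they close: fully open they stand 13 mm farther back than shut.
Start: joints at [1.318, 0.241, 0.005, 1.335, 0, 1.571], TCP at [0.125, 0.484, 0.231] pointing down, gripper open.
Joint ranges: [-2.72, 2.72], [-1.05, 1.87], [-1.09, 1.28], [-1.99, 2.15], [-1.42, 1.44], [-3.14, 3.14]. Speed limits (rad/s): [2.79, 2.79, 3.14, 3.14, 3.14, 3.14].

INTERFACE

Orientations are given as a unit quaternion [x, y, z, w].
In Python, from workcell import bot gives the robot as it stands.
- The arm moves only by the tool move_arm, never from a script. Its argument "motion" is a list of rows, each an object of numbers: "x", "y", "z": the shift along the tool's x, y, z in cm; "yaw": the turn about the tool's z in degrees. A call has 1 to 20 rows; each row is the pose to reach, as a shift and turn from the pose commanded when the call began, along the tool's axes at that moment; what a row does not reach only later rows make up. A row lasts 1/8 s, in which the tool goes at most 62.5 mm and 10.7 degrees, less where a joint would pass 70% of its speed; a pose out of reach is approached as far as the arm can. A call with a gripper value outside its range is refused whole. "gripper" is the opening, from -1 (shut) to 1 (fully open), set as the call begins (left out, the last holds). The fingers move at their own pace and stop on an object; the grip force is fixed at half the most. Time passes only in rows, so rows that repeat a pose let the fingers close. It gives the time, the measured TCP pose, the force, the opening and the grip force at its end, in the units of the state.
- bot.get_obs(): the state, without advancing time (a new reading comes with each control period).
- bot.camera(name): name is "scene" or "top" or "wrist"; returns the picture (400x640x3 uint8, blue, green, red); there is no depth.
- bot.camera_model(name): a dict with "K" (3x3 intrinsics, pixels), "world_from_camera" (4x4, takes a point from camera to world coordinates). Camera axes: x right, y down, z forward; pixel columns grow to the right and rows downward; lengths in m; the calibration is good to about 2 mm. A picture is of the moment at which its call begins: read the wrist's pose just before it. camera_model takes no time and is no camera call; for the wrist camera it gives the pose at the moment of the call.
- bot.job_done(): hands the job in; it is judged then, once.
Trained networks look in the newest picture that a camera, given by its name, has taken for a name from the list of things; names that differ only in an ending like _2 or _b are one class to them, and where a whole thing is asked for, a point or a joint stands for the part that bears it (a point fixed in the world has none). Each returns a list of dicts, best first, with "score" (0 to 1); they miss things now and then, are a little off and sometimes report something else, mostly with a low value. They report only what shows in the picture. A call takes as long as a camera call. They do not tell look-alikes from the thing itself.
- bot.cut_out(camera, name): "mask" (400x640 bool, what is visible of it) and "centre" ([row, column] in pixels, amid what is visible of it).
The state is a dict: "clock": time; "joint_pos": joint angles; "joint_vel": joint speeds; "tau": joint torques, N m; "eef_pos": TCP position; "tool_rot": TCP orientation; "ft_force": force on the tool from outside, world axes, zero at the start; "ft_torque": the same for the moment, N m; "grip_width": finger opening in m; "grasp_force": force on a finger pad.
Only numpy, scipy, OpenCV 4.12 (cv2) and the standard library are available. Lean on these libraries where they do the work, as an engineer would, in place of code of your own. Each camera call takes 0.05 s, during which the arm holds its last target. There are 200 camera calls.

TASK

Take the thread spool off the knob of the levelling foot and stand it upright on the bench. Then turn the knob so that, while you press the spring-lifted end of the spirit level down flat on the little shelf, the bubble stands between the two lines (the level reads true only while it is pressed down). Finish pressing the level down on its rubber pad with the fingers, do not let go, and leave everything else where it is.

Things in the scene. Friction and masses are not known exactly. Their poses are not given: they have to be found in the camera images.
- stand: Fixed grey stand on the bench, base plate 16 mm thick. Origin on the bench; base reaches 55 mm to -x and +x, 125 mm to +y, 160 mm to -y. Over it a steel shelf, hinged at the +y end; levelling foot at the -y end. The bench on its +x side (away from the robot) is clear from x = 60 to 150 mm, y = -150 to +10 mm in this frame.
- knob (a point): Centre of the levelling foot's round black knob, 40 mm diameter, 24 mm high, flat top, about 98 mm above the bench on a vertical spindle; it keeps its height. Clockwise from above raises this end of the shelf, 0.03 rad a radian: the bubble moves 12 mm a radian toward the knob. Stiff (0.25 N m), stays where left; needs at most 1.4 rad. The lower spirit level's end is 65 mm from its axis.
- spool_center (a point): Centre (half-way up) of the thread spool, wooden rims with dark brown thread, 40 mm diameter, 50 mm high, about 60 g; its z axis is its own axis. At the start it stands upright on the knob's top.
- press_pad (a point): Top centre of the black rubber pad (24 mm diameter) on the knob-side end of the spirit level: press here. About 82 mm from the knob's axis, 80 to 90 mm above the bench. The level is an aluminium bar 175 x 30 x 36 mm along the shelf and cannot come off. A spring lifts this end 4 mm; about 3 N on the pad brings it down to its stop.
- spirit_level (a joint): Lift of the spirit level off the shelf, rad: 0 pressed down flat, 0.025 lifted by its spring (as it stands when nobody presses).
- vial (a point): Top centre of the clear tube (64 mm long, over a green card) in the middle of the spirit level, 71 mm from the press pad; two black lines round it stand 12 mm either side of this point.
- bubble (a joint): Position of the white bubble (16 mm long) along the tube, m: 0 midway between the lines, positive toward the knob. Moves 0.4 m per rad of the level's tilt toward its higher end; settles in about 1 s. Reads 10 mm less with the level pressed down than lifted. At the start the knob end is too low.
- tacks: Round tin of tacks, 68 mm diameter, 24 mm high, on the bench beyond the stand's knob end; leave alone.
- nippers: Pincers with red handles, 136 x 50 x 13 mm, lying behind the hinge half of the stand; leave alone.
- tape: Roll of tape, 108 mm across, 36 mm high, at the back of the bench; leave alone.
- wax: Yellow wax block, 34 x 52 x 20 mm, on the bench toward the left; leave alone.
There are look-alikes about, which are no part of the job. Leave any blue, orange or yellow look-alike of the part that bears spool_center alone.

How it is judged:
By the outcome, as a careful person would: the job done as asked, in the order asked, and still so for the second after the job is handed in, while the arm keeps its last pose, push and grip.
It also fails if it takes over 45 s, if anything falls off the work surface, if the arm or the gripper's body presses on something with over 40 N, if the wrist force passes 120 N, or if a joint passes its speed limit or range.

## Working session

There is one attempt and no reset: what is moved stays moved. The work goes in short steps, Python scripts to look and compute and a tool call to move; the robot and the scene stay as the last step left them, time stands still between calls to the robot, and variables do not carry over. Pictures are saved under pics/ and viewed, at most 10 in all, crops included, and the job is handed in when it is done.

Besides the shell and the picture viewer there is one more tool, called after ">>>" as a command line: name --argument value ..., lists and objects as JSON in quotes. move_arm: Moves the arm, as the interface text tells. Its arguments: {"type":"object","properties":{"motion":{"type":"array"},"gripper":{"type":"number"}},"required":["motion"]}

```bash
mkdir -p pics; ls
cat > h.py <<'E'
import numpy as np,cv2
from workcell import bot
def ray(cam,rc):
    m=bot.camera_model(cam);K=np.array(m["K"]);T=np.array(m["world_from_camera"])
    d=T[:3,:3]@np.linalg.solve(K,[rc[1],rc[0],1.]);return T[:3,3],d
def atz(cam,rc,z):
    o,d=ray(cam,rc);return o+d*(z-o[2])/d[2]
def proj(cam,p):
    m=bot.camera_model(cam);T=np.linalg.inv(np.array(m["world_from_camera"]))
    q=np.array(m["K"])@(T[:3,:3]@np.array(p)+T[:3,3]);return q[1]/q[2],q[0]/q[2]
def tri(a,b):
    A=[];y=[]
    for o,d in (a,b):
        d=d/np.linalg.norm(d);P=np.eye(3)-np.outer(d,d);A.append(P);y.append(P@o)
    return np.linalg.solve(sum(A),sum(y))
E
python3 - <<'E'
from h import *
for c in("scene","top"):
    cv2.imwrite(f"pics/{c}0.png",bot.camera(c))
    print(c,np.array(bot.camera_model(c)["world_from_camera"]).round(3).tolist())
    for n in("spool_center","knob","press_pad","vial","stand","bubble"):
        try: print(n,[(round(r["score"],2),np.round(r["centre"]).tolist(),int(r["mask"].sum())) for r in bot.cut_out(c,n)])
        except Exception as e: print(n,e)
o=bot.get_obs();print(o["clock"],o["tool_rot"])
E
```

```text
pics
scene [[0.707, -0.462, 0.536, -0.13], [-0.707, -0.439, 0.554, -0.954], [-0.021, -0.771, -0.637, 0.907], [0.0, 0.0, 0.0, 1.0]]
spool_center [(0.79, [275.0, 357.0], 278), (0.69, [244.0, 344.0], 255), (0.56, [213.0, 310.0], 254), (0.5, [296.0, 356.0], 296)]
knob [(0.43, [227.0, 307.0], 108)]
press_pad [(0.79, [204.0, 286.0], 542)]
vial []
stand [(0.96, [219.0, 288.0], 2458)]
bubble []
top [[0.013, -0.999, 0.034, 0.494], [-1.0, -0.013, 0.008, -0.25], [-0.007, -0.034, -0.999, 1.252], [0.0, 0.0, 0.0, 1.0]]
spool_center [(0.77, [201.0, 382.0], 201), (0.65, [253.0, 439.0], 251), (0.59, [228.0, 349.0], 244), (0.55, [230.0, 421.0], 209)]
knob []
press_pad [(0.92, [214.0, 289.0], 799)]
vial [(0.75, [213.0, 289.0], 810)]
stand [(0.87, [217.0, 301.0], 4286)]
bubble []
0.7 [1.26082612e-01 9.92019744e-01 5.36692564e-05 5.36794917e-06]
```

Run:
```python
import cv2,numpy as np
a=cv2.imread("pics/scene0.png")[150:330,210:450];b=cv2.imread("pics/top0.png")[150:290,220:460]
cv2.imwrite("pics/c1.png",np.vstack([cv2.resize(a,(720,330*0+300) if 0 else (560,420)),np.zeros((4,560,3),np.uint8)])[:420])
cv2.imwrite("pics/c2.png",cv2.resize(b,(800,467),interpolation=2))
```

```text
(no output)
```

View pics/c1.png

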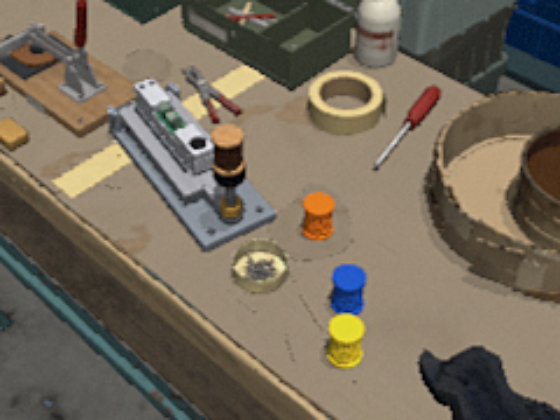

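View pics/c2.png

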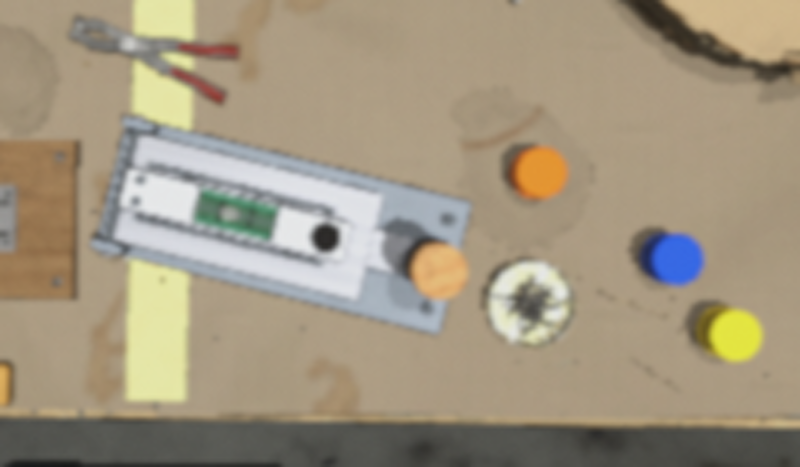

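The scene view shows the wood and brown spool standing on the knob at the stand's -y end, with the orange, blue and yellow look-alikes free on the bench. In the top view the spool top is at about full-image (231, 351), the pad at (221, 317.5), and the green vial card around (214, 290).

Run:
```python
from h import *
s=[r for r in bot.cut_out("scene","spool_center")]
t=[r for r in bot.cut_out("top","spool_center")]
a=min(s,key=lambda r:abs(r["centre"][1]-307)+abs(r["centre"][0]-215));b=min(t,key=lambda r:abs(r["centre"][1]-350)+abs(r["centre"][0]-230))
print(a["centre"],b["centre"])
for m in(a,b):
    ys,xs=np.where(m["mask"]);print(ys.min(),ys.max(),xs.min(),xs.max())
print("tri",tri(ray("scene",a["centre"]),ray("top",b["centre"])))
S=atz("top",b["centre"],.16);print("spool top",S)
P=atz("top",(221.1,317.5),.086);print("pad",P,np.linalg.norm((S-P)[:2]))
# vial and card from top
im=cv2.imread("pics/top0.png");hsv=cv2.cvtColor(im,cv2.COLOR_BGR2HSV)
g=cv2.inRange(hsv,(40,80,30),(85,255,255))[195:235,260:320];ys,xs=np.where(g);print("card",ys.mean()+195,xs.mean()+260,len(xs))
V=atz("top",(ys.mean()+195,xs.mean()+260),.083);print("vial",V,np.linalg.norm((V-P)[:2]))
u=(P-V)[:2];u/=np.linalg.norm(u);print("axis",u,np.degrees(np.arctan2(u[1],u[0])));print("knob pred",P[:2]+u*.082)
cv2.imwrite("pics/v0.png",cv2.resize(im[195:235,265:330],(780,480),interpolation=cv2.INTER_CUBIC))
```

```text
[213.1, 310.2] [228.0, 349.0]
203 224 300 313
223 239 342 359
tri [ 0.46157885 -0.31393839  0.13093506]
spool top [ 0.46087311 -0.31087141  0.16      ]
pad [ 0.47478744 -0.2358913   0.086     ] 0.07626024428401845
card 213.81927710843374 290.566265060241 83
vial [ 0.49211281 -0.16786768  0.083     ] 0.0701953119618871
axis [-0.24681654 -0.96906222] -104.28921116132983
knob pred [ 0.45454848 -0.3153544 ]
```

View pics/v0.png

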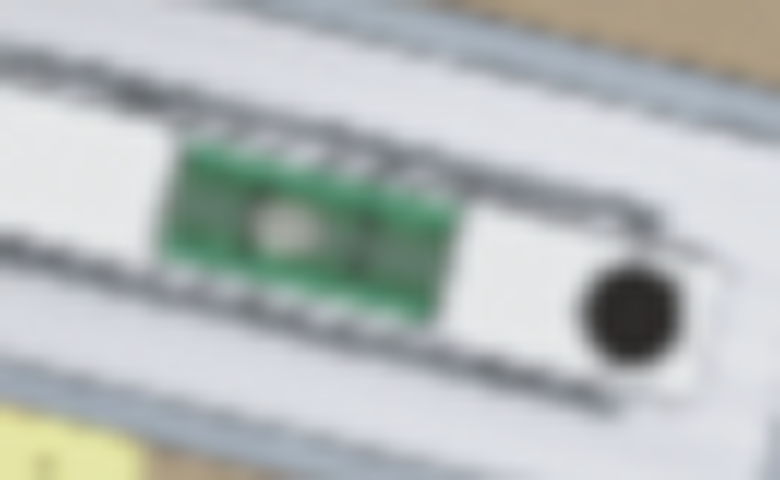

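The bubble sits slightly toward the hinge when lifted, roughly -3 to -5 mm. The knob is at about (0.4545, -0.315), which two estimates agree on. Next I'll move above the spool and look with the wrist camera.

>>> move_arm --motion '[{"x": 0,"y": 0,"z": -4},{"x": -51.9,"y": -69.1,"z": -4},{"x": -51.9,"y": -69.1,"z": -4},{"x": -51.9,"y": -69.1,"z": -4},{"x": -51.9,"y": -69.1,"z": -4},{"x": -51.9,"y": -69.1,"z": -4},{"x": -51.9,"y": -69.1,"z": -4},{"x": -51.9,"y": -69.1,"z": -4},{"x": -51.9,"y": -69.1,"z": -4},{"x": -51.9,"y": -69.1,"z": -4},{"x": -51.9,"y": -69.1,"z": -4},{"x": -51.9,"y": -69.1,"z": -4},{"x": -51.9,"y": -69.1,"z": -4},{"x": -51.9,"y": -69.1,"z": -4},{"x": -51.9,"y": -69.1,"z": -4},{"x": -51.9,"y": -69.1,"z": -4},{"x": -51.9,"y": -69.1,"z": -4},{"x": -51.9,"y": -69.1,"z": -4},{"x": -51.9,"y": -69.1,"z": -4},{"x": -51.9,"y": -69.1,"z": -4}]' --gripper 1

```text
invalid input at $.motion[0]: expected keys x, y, z, yaw
```

Run:
```python
from h import *
o=bot.get_obs();print(o["clock"],o["eef_pos"],o["tool_rot"],o["joint_pos"])
cv2.imwrite("pics/w1.png",bot.camera("wrist"))
print(np.array(bot.camera_model("wrist")["world_from_camera"]).round(3).tolist(),bot.camera_model("wrist")["K"])
for n in("spool_center","press_pad","vial","bubble"): print(n,[(round(r["score"],2),np.round(r["centre"]).tolist(),int(r["mask"].sum())) for r in bot.cut_out("wrist",n)])
```

```text
0.8 [0.1250746  0.48410192 0.23133095] [1.26054948e-01 9.92023260e-01 2.12577070e-05 2.90481962e-05] [ 1.31799285e+00  2.40544467e-01  4.99142378e-03  1.33519378e+00
 -5.22726499e-05  1.57077523e+00]
[[0.249, 0.928, 0.277, 0.055], [0.968, -0.239, -0.071, 0.503], [0.001, 0.286, -0.958, 0.374], [0.0, 0.0, 0.0, 1.0]] [[282.68840737   0.         319.9990366 ]
 [  0.         282.68840737 198.41845349]
 [  0.           0.           1.        ]]
spool_center []
press_pad []
vial []
bubble []
```

View pics/w1.png

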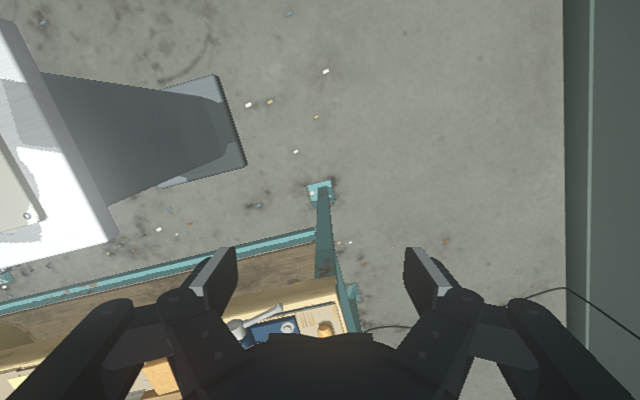

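The call was refused because each row needs all four keys; this view is just the start pose. Sending it again.

>>> move_arm --motion '[{"x": 0,"y": 0,"z": -4,"yaw": 0},{"x": -51.9,"y": -69.1,"z": -4,"yaw": 0},{"x": -51.9,"y": -69.1,"z": -4,"yaw": 0},{"x": -51.9,"y": -69.1,"z": -4,"yaw": 0},{"x": -51.9,"y": -69.1,"z": -4,"yaw": 0},{"x": -51.9,"y": -69.1,"z": -4,"yaw": 0},{"x": -51.9,"y": -69.1,"z": -4,"yaw": 0},{"x": -51.9,"y": -69.1,"z": -4,"yaw": 0},{"x": -51.9,"y": -69.1,"z": -4,"yaw": 0},{"x": -51.9,"y": -69.1,"z": -4,"yaw": 0},{"x": -51.9,"y": -69.1,"z": -4,"yaw": 0},{"x": -51.9,"y": -69.1,"z": -4,"yaw": 0},{"x": -51.9,"y": -69.1,"z": -4,"yaw": 0},{"x": -51.9,"y": -69.1,"z": -4,"yaw": 0},{"x": -51.9,"y": -69.1,"z": -4,"yaw": 0},{"x": -51.9,"y": -69.1,"z": -4,"yaw": 0},{"x": -51.9,"y": -69.1,"z": -4,"yaw": 0},{"x": -51.9,"y": -69.1,"z": -4,"yaw": 0},{"x": -51.9,"y": -69.1,"z": -4,"yaw": 0},{"x": -51.9,"y": -69.1,"z": -4,"yaw": 0}]' --gripper 1

```text
clock: 3.55
eef_pos: [0.4548, -0.3141, 0.272]
tool_rot: [0.126, 0.992, -0.0, 0.0]
ft_force: [-0.3, -1.2, -0.0]
grip_width: 0.0855
grasp_force: 0.0
```

Run:
```python
from h import *
o=bot.get_obs();print(o["clock"],o["eef_pos"],o["tool_rot"],o["joint_pos"])
cv2.imwrite("pics/w2.png",bot.camera("wrist"))
for n in("spool_center","press_pad","vial","bubble"):
  for r in bot.cut_out("wrist",n):
    ys,xs=np.where(r["mask"]);print(n,round(r["score"],2),np.round(r["centre"],1).tolist(),ys.min(),ys.max(),xs.min(),xs.max(),len(xs))
for p in((.4545,-.315,.16),(.4748,-.2359,.086),(.492,-.168,.083)):print(proj("wrist",p))
```

```text
3.55 [ 0.45476046 -0.31405874  0.27195561] [ 1.25576342e-01  9.92083842e-01 -2.23016555e-04  4.28801613e-04] [-6.04390492e-01  3.34458637e-01  2.37801887e-01  1.47317292e+00
 -1.07344576e-06 -3.52572961e-01]
spool_center 0.83 [177.6, 144.5] 158 192 120 169 1249
spool_center 0.71 [191.9, 314.5] 164 213 296 337 1630
spool_center 0.63 [207.1, 188.6] 188 224 170 210 1013
spool_center 0.58 [230.7, 272.0] 212 248 258 289 889
press_pad 0.69 [171.5, 440.6] 158 189 369 521 4241
press_pad 0.45 [18.4, 574.2] 0 39 549 601 1576
press_pad 0.4 [167.2, 333.2] 167 178 329 336 15
vial 0.89 [167.4, 441.6] 157 189 368 521 4291
(np.float64(194.71932033778694), np.float64(318.58481437542224))
(np.float64(177.5444576647939), np.float64(387.8387120244475))
(np.float64(176.7730286413403), np.float64(445.94383974305))
```

View pics/w2.png

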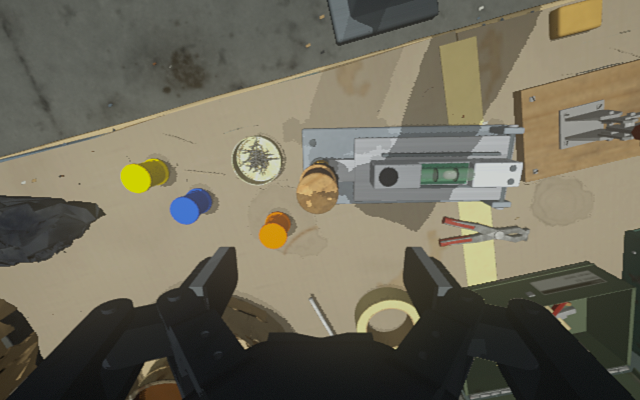

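The wrist view agrees with the estimates: spool top at about (194, 318), pad at (177, 388), vial near (175, 443). Descending to grasp.

>>> move_arm --motion '[{"x": 0,"y": -0.1,"z": 5,"yaw": 0},{"x": 0,"y": -0.1,"z": 10,"yaw": 0},{"x": 0,"y": -0.1,"z": 13.5,"yaw": 0},{"x": 0,"y": -0.1,"z": 15.2,"yaw": 0},{"x": 0,"y": -0.1,"z": 15.2,"yaw": 0},{"x": 0,"y": -0.1,"z": 15.2,"yaw": 0}]' --gripper 1

```text
clock: 4.55
eef_pos: [0.4551, -0.3162, 0.1203]
tool_rot: [0.126, 0.992, -0.0, 0.001]
ft_force: [0.2, -0.3, -0.4]
grip_width: 0.0853
grasp_force: 0.0
```

>>> move_arm --motion '[{"x": 0,"y": 0,"z": 0,"yaw": 0},{"x": 0,"y": 0,"z": 0,"yaw": 0},{"x": 0,"y": 0,"z": 0,"yaw": 0},{"x": 0,"y": 0,"z": 0,"yaw": 0},{"x": 0,"y": 0,"z": 0,"yaw": 0},{"x": 0,"y": 0,"z": 0,"yaw": 0},{"x": 0,"y": 0,"z": 0,"yaw": 0},{"x": 0,"y": 0,"z": 0,"yaw": 0}]' --gripper -1

```text
clock: 5.55
eef_pos: [0.455, -0.3158, 0.1202]
tool_rot: [0.126, 0.992, -0.0, 0.001]
ft_force: [-1.1, 0.5, 5.6]
grip_width: 0.0339
grasp_force: 57.4
```

>>> move_arm --motion '[{"x": 0,"y": 0,"z": -1,"yaw": 0},{"x": 0,"y": 0,"z": -4,"yaw": 0},{"x": 0,"y": 0,"z": -7,"yaw": 0},{"x": -3,"y": 2,"z": -7,"yaw": 0},{"x": -7,"y": 4,"z": -7,"yaw": 0},{"x": -9.5,"y": 6,"z": -7,"yaw": 0},{"x": -9.5,"y": 6,"z": -3,"yaw": 0},{"x": -9.5,"y": 6,"z": 1,"yaw": 0},{"x": -9.5,"y": 6,"z": 5,"yaw": 0},{"x": -9.5,"y": 6,"z": 8,"yaw": 0},{"x": -9.5,"y": 6,"z": 10,"yaw": 0},{"x": -9.5,"y": 6,"z": 10.2,"yaw": 0},{"x": -9.5,"y": 6,"z": 10.2,"yaw": 0},{"x": -9.5,"y": 6,"z": 10.2,"yaw": 0}]'

```text
clock: 7.3
eef_pos: [0.5625, -0.2819, 0.0188]
tool_rot: [0.126, 0.992, -0.0, 0.001]
ft_force: [0.3, 0.7, -0.3]
grip_width: 0.0337
grasp_force: 59.2
```

Run:
```python
from h import *
a=bot.camera("scene")[160:300,240:400];b=bot.camera("wrist")
cv2.imwrite("pics/p1.png",np.vstack([cv2.resize(a,(457,400)),]) if 0 else np.hstack([cv2.resize(a,(400,350)),cv2.resize(b,(400,250))[:].repeat(1,0) if 0 else cv2.copyMakeBorder(cv2.resize(b,(400,250)),0,100,0,0,0)]))
```

```text
(no output)
```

View pics/p1.png

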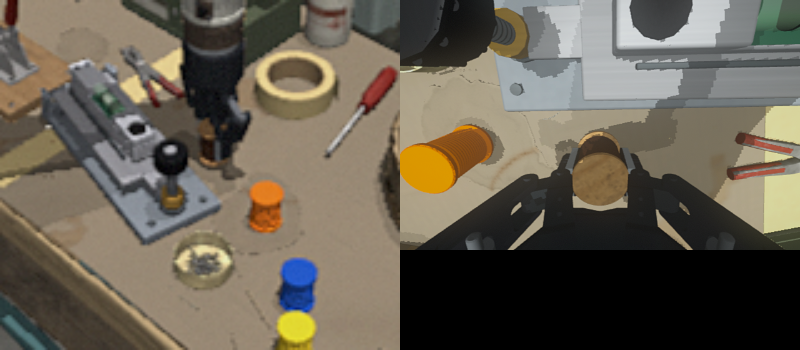

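The spool is held upright over clear bench, beside the stand. Lowering it.

>>> move_arm --motion '[{"x": 0,"y": 0,"z": 0.3,"yaw": 0},{"x": 0,"y": 0,"z": 0.6,"yaw": 0},{"x": 0,"y": 0,"z": 0.75,"yaw": 0},{"x": 0,"y": 0,"z": 0.75,"yaw": 0}]'

```text
clock: 7.9
eef_pos: [0.5617, -0.2815, 0.0104]
tool_rot: [0.126, 0.992, -0.0, 0.0]
ft_force: [-0.8, -0.0, 3.2]
grip_width: 0.0338
grasp_force: 58.6
```

>>> move_arm --motion '[{"x": 0,"y": 0,"z": 0.05,"yaw": 0},{"x": 0,"y": 0,"z": 0.05,"yaw": 0},{"x": 0,"y": 0,"z": 0.05,"yaw": 0}]'

```text
clock: 8.28
eef_pos: [0.5619, -0.2816, 0.0103]
tool_rot: [0.126, 0.992, -0.0, 0.001]
ft_force: [-1.9, 1.2, 6.7]
grip_width: 0.0339
grasp_force: 58.1
```

In contact at the expected height, so I'm releasing it and then retreating straight up.

>>> move_arm --motion '[{"x": 0,"y": 0,"z": 0,"yaw": 0},{"x": 0,"y": 0,"z": 0,"yaw": 0},{"x": 0,"y": 0,"z": 0,"yaw": 0},{"x": 0,"y": 0,"z": 0,"yaw": 0},{"x": 0,"y": 0,"z": 0,"yaw": 0},{"x": 0,"y": 0,"z": -2,"yaw": 0},{"x": 0,"y": 0,"z": -7,"yaw": 0},{"x": 0,"y": 0,"z": -13,"yaw": 0},{"x": 0,"y": 0,"z": -17,"yaw": 0},{"x": 0,"y": 0,"z": -17,"yaw": 0}]' --gripper 1

```text
clock: 9.52
eef_pos: [0.5639, -0.2826, 0.1844]
tool_rot: [0.126, 0.992, -0.002, 0.005]
ft_force: [-0.3, -0.7, 0.1]
grip_width: 0.0855
grasp_force: 0.0
```

```bash
cat >> h.py <<'E'
U=np.array([-.2468,-.9691,0]);W=np.array([.9691,-.2468,0]);PAD=np.array([.4748,-.2359,.086])
def rect(cam,img,z=.083,s=6):
    c=PAD-.071*U;c[2]=z   # vial centre; +u right = toward knob; 40..+90mm
    w,h=130*s,40*s;src=[];dst=[]
    for a,b in((-.04,-.02),(.09,-.02),(.09,.02),(-.04,.02)):
        r,k=proj(cam,c+a*U+b*W);src.append((k,r));dst.append(((a+.04)*1000*s,(b+.02)*1000*s))
    return cv2.warpPerspective(img,cv2.getPerspectiveTransform(np.float32(src),np.float32(dst)),(w,h),flags=cv2.INTER_CUBIC)
def show(fn,cams=("wrist","top")):
    R=[]
    for c in cams:
        r=rect(c,bot.camera(c));cv2.line(r,(240,0),(240,15),(0,0,255),1)
        cv2.line(r,(666,0),(666,15),(0,0,255),1);R.append(r)
    cv2.imwrite(fn,np.vstack(R))
E
python3 -c "
from h import *
show('pics/r1.png')
for r in bot.cut_out('wrist','spool_center')[:2]: print(r['score'],r['centre'])
print(proj('wrist',(.5615,-.2815,.05)))"
```

```text
0.96 [180.9, 317.0]
0.87 [178.7, 203.1]
(np.float64(191.26068567812055), np.float64(318.7542284316339))
```

View pics/r1.png

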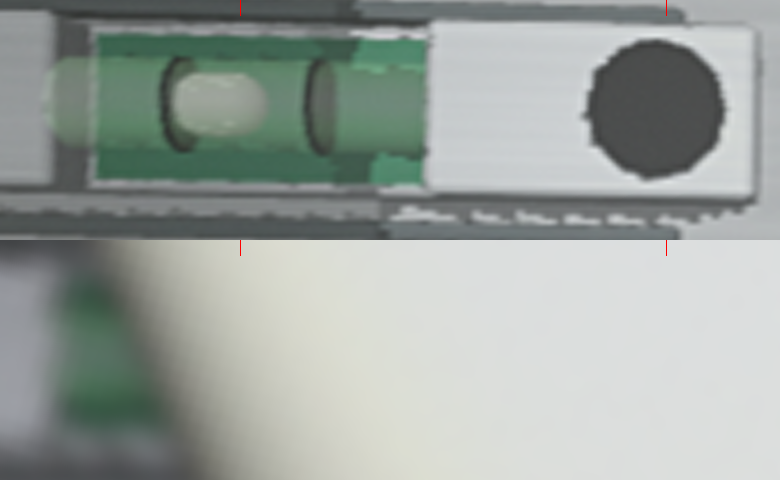

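The rectified wrist view shows the lines at columns 165 and 309 and the bubble from 172 to 267 (centre 219.5, 6 px/mm). That puts the lifted bubble at about -3.1 mm, so about -13 mm pressed. It needs about +1.1 rad, or 63° clockwise from above (+yaw). Going to the knob.

>>> move_arm --motion '[{"x": 4.5,"y": -3,"z": 0,"yaw": 10},{"x": 9.5,"y": -5.9,"z": 0,"yaw": 20},{"x": 9.5,"y": -5.9,"z": 0,"yaw": 30},{"x": 9.5,"y": -5.9,"z": 0,"yaw": 40},{"x": 9.5,"y": -5.9,"z": 0,"yaw": 45},{"x": 9.5,"y": -5.9,"z": 3,"yaw": 45},{"x": 9.5,"y": -5.9,"z": 7,"yaw": 45},{"x": 9.5,"y": -5.9,"z": 9.5,"yaw": 45},{"x": 9.5,"y": -5.9,"z": 10,"yaw": 45},{"x": 9.5,"y": -5.9,"z": 10,"yaw": 45}]' --gripper 1

```text
clock: 10.92
eef_pos: [0.4543, -0.3144, 0.0786]
tool_rot: [0.496, 0.868, 0.0, -0.001]
ft_force: [0.5, 0.4, -0.1]
grip_width: 0.0856
grasp_force: 0.0
```

>>> move_arm --motion '[{"x": 0,"y": 0,"z": 0,"yaw": 0},{"x": 0,"y": 0,"z": 0,"yaw": 0},{"x": 0,"y": 0,"z": 0,"yaw": 0},{"x": 0,"y": 0,"z": 0,"yaw": 0},{"x": 0,"y": 0,"z": 0,"yaw": 0},{"x": 0,"y": 0,"z": 0,"yaw": 0},{"x": 0,"y": 0,"z": 0,"yaw": 0}]' --gripper -1

```text
clock: 11.8
eef_pos: [0.4559, -0.3147, 0.0807]
tool_rot: [0.496, 0.868, 0.001, 0.001]
ft_force: [1.3, 2.5, 6.9]
grip_width: 0.0387
grasp_force: 59.9
```

>>> move_arm --motion '[{"x": 0,"y": 0,"z": 0,"yaw": 7},{"x": 0,"y": 0,"z": 0,"yaw": 14},{"x": 0,"y": 0,"z": 0,"yaw": 21},{"x": 0,"y": 0,"z": 0,"yaw": 28},{"x": 0,"y": 0,"z": 0,"yaw": 35},{"x": 0,"y": 0,"z": 0,"yaw": 42},{"x": 0,"y": 0,"z": 0,"yaw": 49},{"x": 0,"y": 0,"z": 0,"yaw": 56},{"x": 0,"y": 0,"z": 0,"yaw": 63},{"x": 0,"y": 0,"z": 0,"yaw": 63},{"x": 0,"y": 0,"z": 0,"yaw": 63},{"x": 0,"y": 0,"z": 0,"yaw": 63}]'

```text
clock: 13.3
eef_pos: [0.4554, -0.3148, 0.0807]
tool_rot: [0.877, 0.481, 0.001, 0.001]
ft_force: [0.4, 2.4, 6.9]
grip_width: 0.0381
grasp_force: 60.3
```

```bash
python3 -c "
from h import *
o=bot.get_obs();print(o['tool_rot'],o['ft_torque'],o['joint_pos'])
print(proj('wrist',PAD),proj('wrist',PAD-.071*U))"
```

```text
[8.76729458e-01 4.80982703e-01 7.49894780e-04 7.30781298e-04] [ 0.40971099 -0.03681377 -0.24902252] [-6.05162560e-01  4.52242787e-01 -1.00869359e-01  1.01570605e+00
  6.87404968e-04  1.53287969e+00]
(np.float64(106.80359309493552), np.float64(262.92461364267876)) (np.float64(-73.72049041985208), np.float64(196.61903154704956))
```

The knob is turned; wrist torque reads 0.25 N m, matching its stiffness. Releasing, rising and going above the pad with the wrist camera over the vial.

>>> move_arm --motion '[{"x": 0,"y": 0,"z": 0,"yaw": 0},{"x": 0,"y": 0,"z": 0,"yaw": 0},{"x": 0,"y": 0,"z": 0,"yaw": 0},{"x": 0,"y": 0,"z": 0,"yaw": 0},{"x": 0,"y": 0,"z": -3,"yaw": 0},{"x": 0,"y": 0,"z": -8,"yaw": 0},{"x": 3,"y": -1,"z": -8,"yaw": -8},{"x": 7.9,"y": -2.6,"z": -8,"yaw": -18},{"x": 7.9,"y": -2.6,"z": -8,"yaw": -18}]' --gripper 1

```text
clock: 14.42
eef_pos: [0.4757, -0.2315, 0.1594]
tool_rot: [0.789, 0.614, 0.0, -0.0]
ft_force: [0.4, -1.1, -0.0]
grip_width: 0.0852
grasp_force: 0.0
```

>>> move_arm --motion '[{"x": 0,"y": 0,"z": 0,"yaw": 0},{"x": 0,"y": 0,"z": 0,"yaw": 0},{"x": 0,"y": 0,"z": 0,"yaw": 0},{"x": 0,"y": 0,"z": 0,"yaw": 0},{"x": 0,"y": 0,"z": 0,"yaw": 0},{"x": 0,"y": 0,"z": 0,"yaw": 0},{"x": 0,"y": 0,"z": 0,"yaw": 0},{"x": 0,"y": 0,"z": 0,"yaw": 0}]' --gripper -1

```text
clock: 15.42
eef_pos: [0.4753, -0.2341, 0.1593]
tool_rot: [0.791, 0.612, -0.0, 0.0]
ft_force: [0.7, 0.8, -0.4]
grip_width: -0.0
grasp_force: 0.0
```

```bash
python3 -c "
from h import *
show('pics/r2.png',('wrist',))
im=bot.camera('wrist');r=cv2.imread('pics/r2.png')
cv2.imwrite('pics/r2b.png',np.vstack([r,cv2.copyMakeBorder(cv2.resize(im,(512,320)),0,0,0,268,0)]))"
```

```text
(no output)
```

View pics/r2b.png

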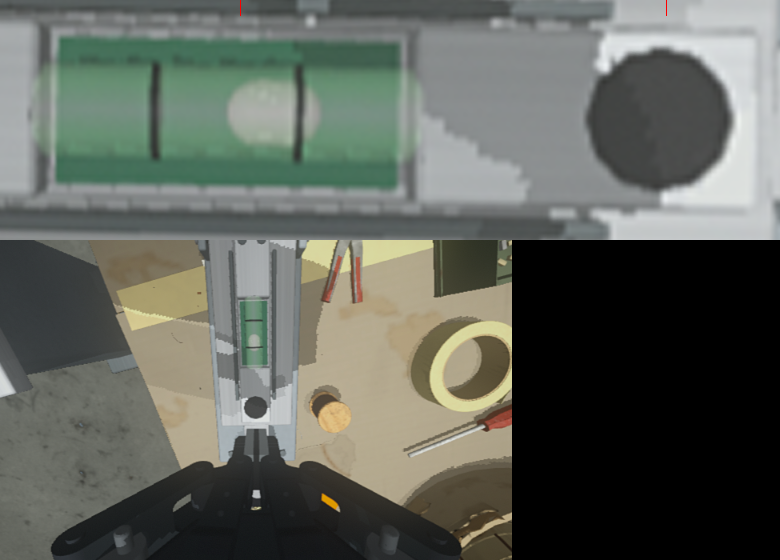

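The spool stands upright on the bench. Lines are at 155 and 298 with the bubble at 228–321, so it reads +8.0 mm lifted and should read about -2 mm pressed, inside the lines. Pressing down now.

>>> move_arm --motion '[{"x": 0,"y": 0,"z": 3,"yaw": 0},{"x": 0,"y": 0,"z": 5.5,"yaw": 0},{"x": 0,"y": 0,"z": 6.3,"yaw": 0},{"x": 0,"y": 0,"z": 6.6,"yaw": 0},{"x": 0,"y": 0,"z": 6.9,"yaw": 0},{"x": 0,"y": 0,"z": 7.2,"yaw": 0},{"x": 0,"y": 0,"z": 7.2,"yaw": 0}]'

```text
clock: 16.4
eef_pos: [0.4759, -0.2348, 0.0881]
tool_rot: [0.791, 0.612, 0.0, 0.001]
ft_force: [0.2, -1.2, 2.0]
grip_width: -0.0001
grasp_force: 1.1
```

>>> move_arm --motion '[{"x": 0,"y": 0,"z": 0.2,"yaw": 0},{"x": 0,"y": 0,"z": 0.4,"yaw": 0},{"x": 0,"y": 0,"z": 0.4,"yaw": 0},{"x": 0,"y": 0,"z": 0.4,"yaw": 0}]'

```text
clock: 16.9
eef_pos: [0.4759, -0.235, 0.0852]
tool_rot: [0.791, 0.612, 0.0, 0.002]
ft_force: [-2.4, -1.5, 12.0]
grip_width: 0.0001
grasp_force: 5.5
```

>>> move_arm --motion '[{"x": 0,"y": 0,"z": 0,"yaw": 0},{"x": 0,"y": 0,"z": 0,"yaw": 0},{"x": 0,"y": 0,"z": 0,"yaw": 0},{"x": 0,"y": 0,"z": 0,"yaw": 0},{"x": 0,"y": 0,"z": 0,"yaw": 0},{"x": 0,"y": 0,"z": 0,"yaw": 0},{"x": 0,"y": 0,"z": 0,"yaw": 0},{"x": 0,"y": 0,"z": 0,"yaw": 0},{"x": 0,"y": 0,"z": 0,"yaw": 0},{"x": 0,"y": 0,"z": 0,"yaw": 0},{"x": 0,"y": 0,"z": 0,"yaw": 0},{"x": 0,"y": 0,"z": 0,"yaw": 0}]'

```text
clock: 18.4
eef_pos: [0.4759, -0.235, 0.0852]
tool_rot: [0.791, 0.612, 0.0, 0.002]
ft_force: [-2.7, -1.2, 10.5]
grip_width: -0.0001
grasp_force: 5.5
```

```bash
python3 -c "
from h import *
im=bot.camera('wrist');r=rect('wrist',im)
b=cv2.resize(bot.camera('scene')[160:300,240:400],(366,320))
cv2.imwrite('pics/r3.png',np.vstack([r,np.hstack([cv2.resize(im,(414,320)),b])]))"
```

```text
(no output)
```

View pics/r3.png

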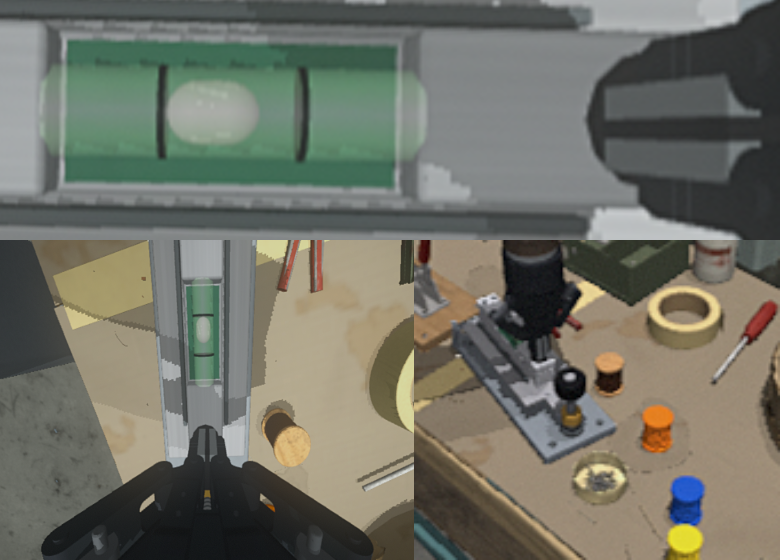

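The pressed bubble spans 165–260 between lines at 162 and 304, so it is at about -3.4 mm: inside, but marginal. I'll turn the knob about 20° more.

>>> move_arm --motion '[{"x": 0,"y": 0,"z": -1,"yaw": 0},{"x": 0,"y": 0,"z": -4,"yaw": 0},{"x": 0,"y": 0,"z": -8,"yaw": 0}]'

```text
clock: 18.88
eef_pos: [0.4739, -0.233, 0.1627]
tool_rot: [0.791, 0.612, -0.001, -0.002]
ft_force: [0.5, -0.2, 0.1]
grip_width: 0.0
grasp_force: 0.0
```

>>> move_arm --motion '[{"x": -4,"y": 0,"z": 0,"yaw": -5},{"x": -8.3,"y": 0.1,"z": 0,"yaw": -10},{"x": -8.3,"y": 0.1,"z": 0,"yaw": -10},{"x": -8.3,"y": 0.1,"z": 0,"yaw": -10},{"x": -8.3,"y": 0.1,"z": 0,"yaw": -10},{"x": -8.3,"y": 0.1,"z": 4,"yaw": -10},{"x": -8.3,"y": 0.1,"z": 7,"yaw": -10},{"x": -8.3,"y": 0.1,"z": 8.2,"yaw": -10},{"x": -8.3,"y": 0.1,"z": 8.2,"yaw": -10}]' --gripper 1

```text
clock: 20.0
eef_pos: [0.4553, -0.3139, 0.0809]
tool_rot: [0.734, 0.679, -0.0, -0.001]
ft_force: [-0.0, -0.8, -0.1]
grip_width: 0.0854
grasp_force: 0.0
```

>>> move_arm --motion '[{"x": 0,"y": 0,"z": 0,"yaw": 0},{"x": 0,"y": 0,"z": 0,"yaw": 0},{"x": 0,"y": 0,"z": 0,"yaw": 0},{"x": 0,"y": 0,"z": 0,"yaw": 0},{"x": 0,"y": 0,"z": 0,"yaw": 0},{"x": 0,"y": 0,"z": 0,"yaw": 0},{"x": 0,"y": 0,"z": 0,"yaw": 0}]' --gripper -1

```text
clock: 20.88
eef_pos: [0.4556, -0.3152, 0.0827]
tool_rot: [0.734, 0.679, 0.0, 0.001]
ft_force: [-2.9, 1.3, 4.2]
grip_width: 0.0381
grasp_force: 59.9
```

Now the extra turn, then release, rise, go back over the pad and shut the fingers.

>>> move_arm --motion '[{"x": 0,"y": 0,"z": 0,"yaw": 6},{"x": 0,"y": 0,"z": 0,"yaw": 12},{"x": 0,"y": 0,"z": 0,"yaw": 18},{"x": 0,"y": 0,"z": 0,"yaw": 22},{"x": 0,"y": 0,"z": 0,"yaw": 22},{"x": 0,"y": 0,"z": 0,"yaw": 22}]'

```text
clock: 21.62
eef_pos: [0.4553, -0.3151, 0.0827]
tool_rot: [0.851, 0.526, -0.0, 0.001]
ft_force: [-2.5, 0.9, 5.8]
grip_width: 0.0384
grasp_force: 60.2
```

>>> move_arm --motion '[{"x": 0,"y": 0,"z": 0,"yaw": 0},{"x": 0,"y": 0,"z": 0,"yaw": 0},{"x": 0,"y": 0,"z": 0,"yaw": 0},{"x": 0,"y": 0,"z": 0,"yaw": 0},{"x": 0,"y": 0,"z": -3,"yaw": 0},{"x": 0,"y": 0,"z": -8,"yaw": 0},{"x": 0,"y": 0,"z": -8,"yaw": 0}]' --gripper 1

```text
clock: 22.5
eef_pos: [0.4581, -0.3166, 0.1659]
tool_rot: [0.85, 0.526, 0.002, 0.004]
ft_force: [-0.6, 0.4, -0.5]
grip_width: 0.0854
grasp_force: 0.0
```

```bash
python3 -c "
from h import *
from scipy.spatial.transform import Rotation as R
o=bot.get_obs();M=R.from_quat(o['tool_rot']).as_matrix();p=o['eef_pos']
print(p,M.T@(np.array([.4755,-.234,.16])-p)*100, np.degrees(np.arctan2(M[1,0],M[0,0])))
r=rect('wrist',bot.camera('wrist'));np.save('pics/x.npy',r)"
```

```text
[ 0.45811756 -0.31657351  0.1658509 ] [ 8.16679641 -2.13155112  0.55461038] 63.517330298561205
```

>>> move_arm --motion '[{"x": 4,"y": -0.9,"z": 0,"yaw": -6},{"x": 8.1,"y": -1.8,"z": 0,"yaw": -12},{"x": 8.1,"y": -1.8,"z": 0,"yaw": -12},{"x": 8.1,"y": -1.8,"z": 0,"yaw": -12},{"x": 8.1,"y": -1.8,"z": 0,"yaw": -12},{"x": 8.1,"y": -1.8,"z": 0,"yaw": -12},{"x": 8.1,"y": -1.8,"z": 0,"yaw": -12},{"x": 8.1,"y": -1.8,"z": 0,"yaw": -12}]' --gripper -1

```text
clock: 23.55
eef_pos: [0.4754, -0.2345, 0.1613]
tool_rot: [0.791, 0.612, 0.0, 0.0]
ft_force: [0.0, -0.1, -0.0]
grip_width: -0.0001
grasp_force: 0.0
```

>>> move_arm --motion '[{"x": 0,"y": 0,"z": 3,"yaw": 0},{"x": 0,"y": 0,"z": 5.5,"yaw": 0},{"x": 0,"y": 0,"z": 6.5,"yaw": 0},{"x": 0,"y": 0,"z": 7,"yaw": 0},{"x": 0,"y": 0,"z": 7.4,"yaw": 0},{"x": 0,"y": 0,"z": 7.7,"yaw": 0},{"x": 0,"y": 0,"z": 7.7,"yaw": 0},{"x": 0,"y": 0,"z": 7.7,"yaw": 0},{"x": 0,"y": 0,"z": 7.7,"yaw": 0},{"x": 0,"y": 0,"z": 7.7,"yaw": 0},{"x": 0,"y": 0,"z": 7.7,"yaw": 0},{"x": 0,"y": 0,"z": 7.7,"yaw": 0},{"x": 0,"y": 0,"z": 7.7,"yaw": 0},{"x": 0,"y": 0,"z": 7.7,"yaw": 0},{"x": 0,"y": 0,"z": 7.7,"yaw": 0},{"x": 0,"y": 0,"z": 7.7,"yaw": 0},{"x": 0,"y": 0,"z": 7.7,"yaw": 0}]'

```text
clock: 25.68
eef_pos: [0.4759, -0.235, 0.087]
tool_rot: [0.791, 0.612, 0.0, 0.002]
ft_force: [-6.1, 0.1, 11.8]
grip_width: -0.0002
grasp_force: 6.0
```

```bash
python3 -c "
from h import *
im=bot.camera('wrist');r=rect('wrist',im)
b=cv2.resize(bot.camera('scene')[160:300,240:400],(366,320))
cv2.imwrite('pics/r4.png',np.vstack([r,np.hstack([cv2.resize(im,(414,320)),b])]))"
```

```text
(no output)
```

View pics/r4.png

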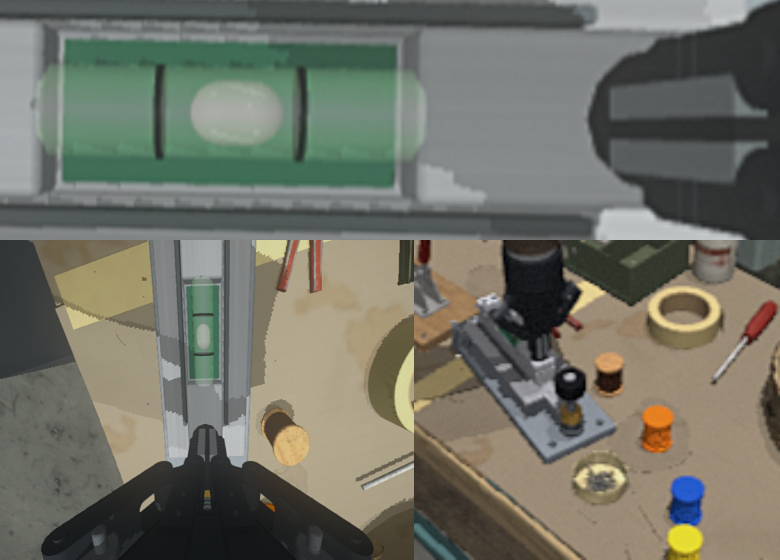

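The pressed bubble is at 190–284, between lines at 160 and 302 (about +1 mm). The level is held down with about 12 N, and the spool stands on the bench. Handing in.

```bash
python3 -c "
from h import *
print(bot.job_done())"
```

```text
the job is handed in; nothing more can be done
None
```

The spool stands upright on the bench, the knob is set, and the fingers hold the level down with about 12 N; the bubble was about 1 mm off centre, between the lines, when I handed the job in at about 26 s.

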